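# File a food sample and hold the clip open over its record card

### The arm

A 7-joint arm with a two-finger parallel gripper is mounted at the origin on a cart in front of the work surface, level with it; the furniture and walls round the work are solid. World frame = base frame: x ahead of the robot, y to its left, z up, the work surface at z = 0. Lengths are in m, angles in rad, forces in N, time in s.
With the tool pointing down it reaches from about 0.425 to 1.025 m from the base axis. Payload 9.4 kg.
Tool frame: the origin (TCP) lies between the finger pads; the fingertips stand 14 mm ahead of it and the grasp point (between the pads) lies 5 mm behind it; x points along the fingers, y is the direction in which the jaws open and shut, and the axes are right-handed (so a half turn about x gives the same grasp; the last joint's range is limited). The gripper opens to 85 mm and grips with 20 to 120 N. Pads are 22 mm wide; open, the fingers measure 114 mm over their backs; the gripper's body (76 mm by 85 mm) begins 54 mm behind the grasp point. The pads swing forward as they close: fully open they stand 13 mm farther back than shut.
Start: joints at [-1.295, 0.599, -0.003, 1.599, 0.002, 0.943, -0.08], TCP at [0.251, 0.68, 0.245] pointing down, gripper open.
Joint ranges: [-2.57, 2.57], [-0.35, 1.97], [-1.29, 1.29], [0.11, 2.56], [-1.05, 4.19], [0.11, 1.86], [-2.63, 2.63]. Speed limits (rad/s): [2.22, 2.22, 3.01, 3.01, 3.14, 3.14, 3.14].

### API

Orientations are given as a rotation vector (axis times angle).
In Python, from rig import manip gives the robot as it stands. Calls block until the motion is done:
- manip.goto(position, orientation): joint-space move of the TCP to a pose.
- manip.movel(position, rotation=None, feed=0.15, until_force=None): straight line of the TCP; rotation=None keeps the orientation; feed is the mean speed in m/s. With until_force (N) it stops when the force on the tool has changed by that much, and returns True; else False.
- manip.move_j(angles): joint-space move.
- manip.ungrasp() and manip.clamp(f_grip=None): open the fingers fully, or close them until they stop; f_grip is the grip in N (None keeps the last).
- manip.hold(seconds).
- manip.solve_ik(position, orientation): joint angles nearest the present ones, or None.
- manip.observe(): the state.
- manip.snapshot(name): name is "side" or "top"; returns a dict with "frame" (420x560x3 uint8, red, green, blue), "K" (3x3 intrinsics, pixels), "dist_coeffs" ([k1, k2, p1, p2, k3] as OpenCV has them; the pictures are not rectified), "eye" and "orientation" of the camera in the world. Camera axes: x right, y down, z forward; pixel columns grow to the right and rows downward; lengths in m; the calibration is good to about 2 mm. A picture is of the moment at which its call begins. There is no depth.
A pose or a line that the arm cannot do raises manip.IKError and nothing moves.
- manip.job_done(): hands the job in, once; it reports no verdict.
The state is a dict: "time_s": time; "joint_positions": joint angles; "qvel": joint speeds; "effort": joint torques, N m; "eef_pos": TCP position; "eef_rot": TCP orientation; "wrist_force": force on the tool from outside, world axes, zero at the start; "moment": the same for the moment, N m; "width": opening from 0.0 (shut) to 1.0 (fully open).
Only numpy, scipy, OpenCV 4.12 (cv2) and the standard library are available. Lean on these libraries where they do the work, as an engineer would, in place of code of your own. Each camera call takes 0.05 s, during which the arm holds its last target.

### The job

File today's food sample: stand the red-capped tube fully down in the rack hole with the blue collar and let go. Then squeeze the green spring clip wide open by its levers, lift it off its stand and bring it jaws down over the middle of the record card's top edge, one jaw each side and not touching the card, ready for a sheet to be slipped in. Finish while still holding the clip squeezed open there, and do not disturb the other things on the bench.

Things in the scene. Friction and masses are not known exactly. Their poses are not given: they have to be found in the camera images.
- tube: Sample tube standing loose and upright on the bench: white, 24 mm diameter, with a red cap 26 mm in diameter over its top 18 mm; 95 mm tall in all, about 60 g. Origin at the centre of its underside, z up its axis.
- rack: Fixed rack, origin at the centre of its underside, x towards the card at its back, y along the holes. Steel base 120 x 170 x 8 mm; on it a grey block 50 (x) x 160 (y) mm, top 50 mm above the bench, with 3 round holes 28 mm wide, 38 mm deep (floor 12 mm above the bench) at x = -30, y = -48, 0, +48 mm. At x = +45 mm stands the white record card.
- collar_blue: Flat blue ring (40 mm outside, 31 mm inside, 2 mm high) lying round the mouth of one of the rack's three holes; the other two have a white and a black ring. Which hole is blue changes. Origin on the hole's axis, 50 mm above the bench.
- card_edge (a point): Middle of the top edge of the white record card (a small red stripe marks it), 120 mm above the bench. The card is rigid, upright, 4 mm thick, 140 mm wide. x is the card's normal, y runs along the edge, z up.
- clip: Green spring clip like a big clothes peg, about 60 g, standing jaws down on its stand. Origin at its bottom, midway between the closed jaw tips; x along the hinge (24 mm wide, rod 30 mm), y the way the jaws open and the levers are squeezed, z up. Hinge axis 45 mm above the origin, rod 10 mm thick. Two flat levers rise to 90 mm; outsides at rest 28 mm apart at their foot, 55 mm at the top.
- stand: Fixed steel stand of the clip: base 60 x 80 x 8 mm, on it an upright fin 3.6 mm thick, 34 mm long in x and reaching 37 mm above the bench. The clip stands astride the fin with its jaws resting on the base. Origin at the centre of its underside.
- jaw_a (a joint): One half of the clip (its +y side): value 0 closed, 0.35 rad fully open at a stop. Squeezing the levers along y takes 3 N at first, 6 N at the stop; a grip of 15 to 25 N holds it firmly open. There the levers are upright, about 23 mm over the outsides, 50 to 93 mm above the clip's origin, and the jaw tips gape about 35 mm.
- jaw_b (a joint): The same for the lever and jaw on the clip's -y side.
- tip_a (a point): Inner edge of the tip of jaw a (clip's +y side), 2.5 mm from the clip's middle plane when closed, about 17 mm when fully open.
- tip_b (a point): Inner edge of the tip of jaw b (clip's -y side).
- scrubber: Bystander: blue hand scrubber, 59 x 132 x 72 mm. Origin at the centre of its underside.
- pepper_mill: Bystander: wooden pepper mill, 58 mm wide, 160 mm tall. Origin at the centre of its underside.
- spice_a: Bystander: spice jar with a red lid, 45 mm wide, 106 mm tall. Origin at the centre of its underside.
- thermometer: Bystander: dial probe thermometer lying flat, 46 x 188 x 11 mm, near the robot's edge of the bench. Origin at the middle of its length.
Not all that is in view belongs to the job. Several things look just like the tube: the one meant starts nearest to the robot's base.

How it is judged:
On the way, in this order (a step that is already met when the one before it is completed fails the run):
1. the tube stands fully down in the blue-collared hole and is let go (horizontal distance between tube and collar_blue below 0.006 m and height (world z) of tube below 0.02 m and angle between tube's own z axis and vertical below 0.15 rad and contact force between the fingers and tube below 0.2 N), for 0.2 s.
2. the clip is held squeezed open and lifted clear of its stand (value of joint each of jaw_a, jaw_b above 0.25 rad and contact force between the fingers and clip above 1 N and height (world z) of clip above 0.06 m), for 0.2 s.
At the end, for the whole second after the job is handed in: Tube down in the blue hole (within 6 mm, underside < 20 mm high, tilt < 0.15), untouched. Clip in fingers (> 1 N), both joints > 0.25, a tip > 5 mm each side of the card, origin 8-34 mm below the edge and < 30 mm from its middle, square to it within 0.3, still, < 0.3 N on the card (all of step 1 and linear speed of tube below 0.02 m/s and value of joint each of jaw_a, jaw_b above 0.25 rad and contact force between the fingers and clip above 1 N and ((x of tip_a in the frame of card_edge above 0.005 m and x of tip_b in the frame of card_edge below -0.005 m) or (x of tip_b in the frame of card_edge above 0.005 m and x of tip_a in the frame of card_edge below -0.005 m)) and z of clip in the frame of card_edge between -0.034 and -0.008 m and y of clip in the frame of card_edge between -0.03 and 0.03 m and angle between the y axis of clip and the x axis of card_edge, either way round below 0.3 rad and angle between clip's own z axis and vertical below 0.3 rad and contact force between clip and rack below 0.3 N and linear speed of clip below 0.03 m/s); the arm keeps its last pose, push and grip.
It fails at once if a bystander is moved by more than 30 mm (distance of any of scrubber, pepper_mill, spice_a, thermometer from where it was at the start of the episode above 0.03 m).
It also fails if it takes over 64 s, if anything falls off the work surface, if the arm or the gripper's body presses on something with over 40 N, if the wrist force passes 120 N, or if a joint passes its speed limit or range.

## Working session

There is one attempt and no reset: what is moved stays moved. The work goes in short steps, each a Python script; the robot and the scene stay as the last script left them, time stands still between calls to the robot, and variables do not carry over. Pictures are saved under pics/ and viewed, and the job is handed in when it is done.

```bash
ls; mkdir -p pics; python3 - <<'E'
from rig import manip
import cv2, pickle
for n in ("side","top"):
    s=manip.snapshot(n); pickle.dump(s,open(f"{n}0.pkl","wb"))
    cv2.imwrite(f"pics/{n}0.png",s["frame"][:,:,::-1]); print(n,s["K"],s["dist_coeffs"],s["eye"],s["orientation"])
o=manip.observe(); print(o)
E
```

```text
pics
side [[458.02210013   0.         277.01764373]
 [  0.         458.02210013 200.95421326]
 [  0.           0.           1.        ]] [-0.08063896  0.          0.          0.          0.        ] [0.47603497 1.24047874 0.63804498] [-0.08100471  2.59700052 -1.67048325]
top [[487.58931085   0.         281.48351292]
 [  0.         487.58931085 212.32083758]
 [  0.           0.           1.        ]] [-0.01744517  0.          0.          0.          0.        ] [-0.30516144 -0.30747052  1.38985431] [-2.11429475  1.45115256 -0.46683417]
{'time_s': 0.1, 'joint_positions': array([-1.29469957,  0.60003719, -0.00256483,  1.60003946,  0.00181274,
        0.94289288, -0.07980348]), 'qvel': array([-0.00131323, -0.00414502, -0.00084945, -0.00295103,  0.00085656,
       -0.00109823, -0.0001576 ]), 'effort': array([ 4.47406783e-03, -7.77992105e+01,  1.56984206e+00, -2.58624297e+01,
        1.26919974e-02,  5.53094069e-03,  2.05934265e-05]), 'eef_pos': array([0.25036883, 0.6799781 , 0.24451244]), 'eef_rot': array([ 0.27568703,  1.55313507, -0.27784798]), 'wrist_force': array([-0.41776355, -0.20676088,  0.6481666 ]), 'moment': array([-0.03605585,  0.00163884,  0.03925638]), 'width': 1.0011340877122024}
```

View pics/side0.png

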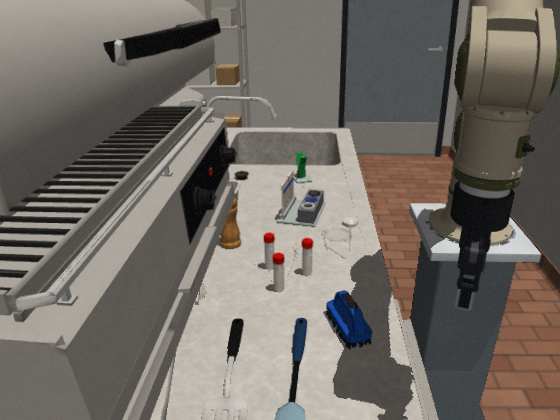

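View pics/top0.png

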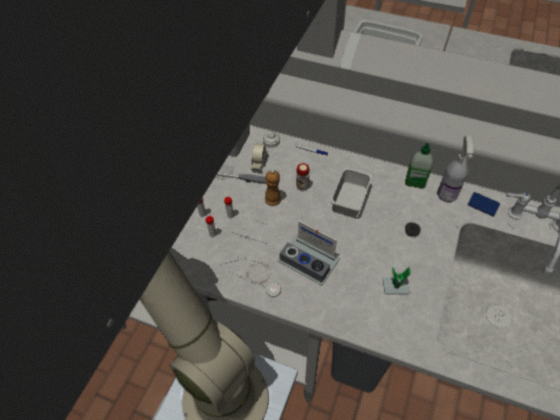

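Side view: three red-capped tubes at about (269,250), (278,272) and (307,257). The rack is at (300,205), the clip at (301,165) and the mill at (231,230). In the top view the tubes are at (201,207), (229,207) and (211,227), and the spice jar with its red lid is at (303,175).

```bash
cat > h.py <<'E'
import numpy as np, cv2, pickle
from scipy.spatial.transform import Rotation as R
def ray(s,uv):
    p=cv2.undistortPoints(np.array([[uv]],float),s["K"],s["dist_coeffs"])[0,0]
    d=R.from_rotvec(s["orientation"]).as_matrix()@np.array([p[0],p[1],1.]); return np.array(s["eye"]),d/np.linalg.norm(d)
def onz(s,uv,z):
    e,d=ray(s,uv); return e+d*(z-e[2])/d[2]
def tri(s1,uv1,s2,uv2):
    a,d=ray(s1,uv1); b,e=ray(s2,uv2)
    t=np.linalg.lstsq(np.c_[d,-e],b-a,rcond=None)[0]; p,q=a+t[0]*d,b+t[1]*e
    return (p+q)/2,np.linalg.norm(p-q)
def proj(s,P):
    Rm=R.from_rotvec(s["orientation"]).as_matrix().T
    return cv2.projectPoints(np.atleast_2d(np.array(P,float)),cv2.Rodrigues(Rm)[0],-Rm@np.array(s["eye"]),s["K"],s["dist_coeffs"])[0][:,0]
def blobs(s,lo,hi,amin=8):
    h=cv2.cvtColor(s["frame"],cv2.COLOR_RGB2HSV); m=cv2.inRange(h,np.array(lo),np.array(hi))
    if lo[0]==0: m|=cv2.inRange(h,np.array([170,lo[1],lo[2]]),np.array([180,255,255]))
    n,l,st,c=cv2.connectedComponentsWithStats(m)
    return [(c[i].round(2),st[i]) for i in range(1,n) if st[i,4]>=amin],l
def crop(s,x0,y0,w,h,k,name):
    cv2.imwrite(name,cv2.resize(s["frame"][y0:y0+h,x0:x0+w,::-1],None,fx=k,fy=k,interpolation=cv2.INTER_CUBIC))
E
python3 - <<'E'
from h import *
S=pickle.load(open("side0.pkl","rb"));T=pickle.load(open("top0.pkl","rb"))
for s,n in ((S,"S"),(T,"T")):
    for c,st in blobs(s,(0,150,70),(8,255,255))[0]: print(n,"red",c,st,onz(s,c,.086).round(3))
    for c,st in blobs(s,(50,130,40),(80,255,255))[0]: print(n,"green",c,st,onz(s,c,.06).round(3))
crop(S,225,130,150,110,5,"pics/s1.png"); crop(S,225,200,150,110,5,"pics/s2.png")
crop(T,260,210,160,110,5,"pics/t1.png"); crop(T,180,140,150,110,5,"pics/t2.png")
E
```

```text
S red [210.35 170.47] [209 167   3   8  17] [ 0.821 -0.213  0.086]
S red [268.5 237.6] [264 233  10  10  90] [0.578 0.25  0.086]
S red [306.88 243.01] [302 238  11  11 100] [0.483 0.273 0.086]
S red [277.92 258.21] [273 253  11  12 111] [0.548 0.346 0.086]
S green [300.91 164.39] [296 153  10  25 162] [ 0.513 -0.354  0.06 ]
T red [302.16 170.07] [297 165  12  10  45] [0.799 0.064 0.086]
T red [227.62 200.29] [225 197   7   8  42] [0.58  0.254 0.086]
T red [209.14 219.41] [206 216   7   8  44] [0.485 0.278 0.086]
T green [425.77 148.23] [422 144   8   9  44] [ 1.089 -0.327  0.06 ]
T green [415.24 180.38] [406 167  20  20 165] [ 0.917 -0.323  0.06 ]
T green [404.47 274.44] [400 269  10  12  64] [ 0.526 -0.373  0.06 ]
T green [395.43 278.02] [393 270   6  17  46] [ 0.504 -0.35   0.06 ]
```

View pics/s1.png

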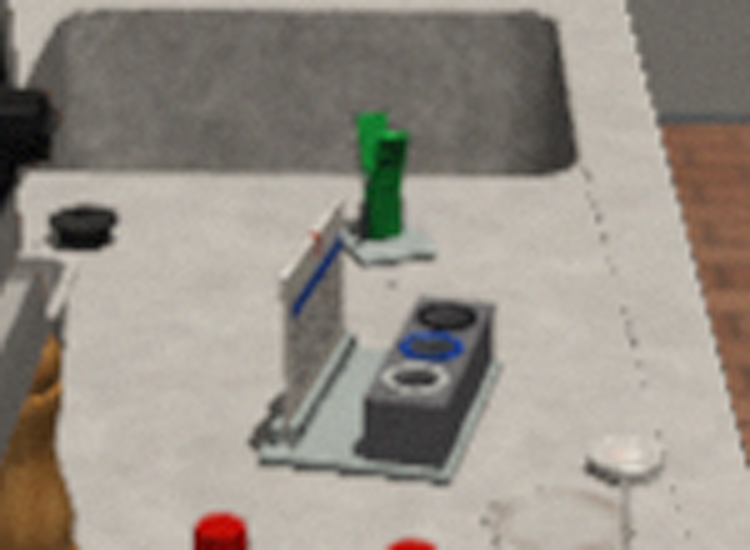

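View pics/s2.png

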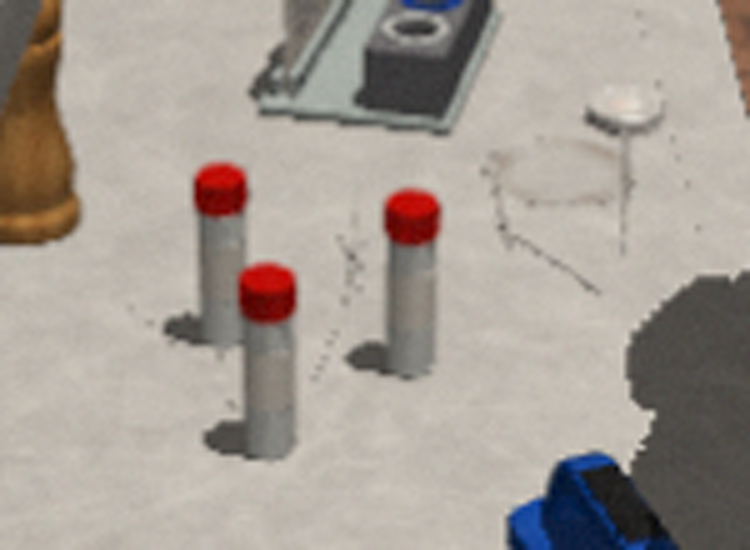

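View pics/t1.png

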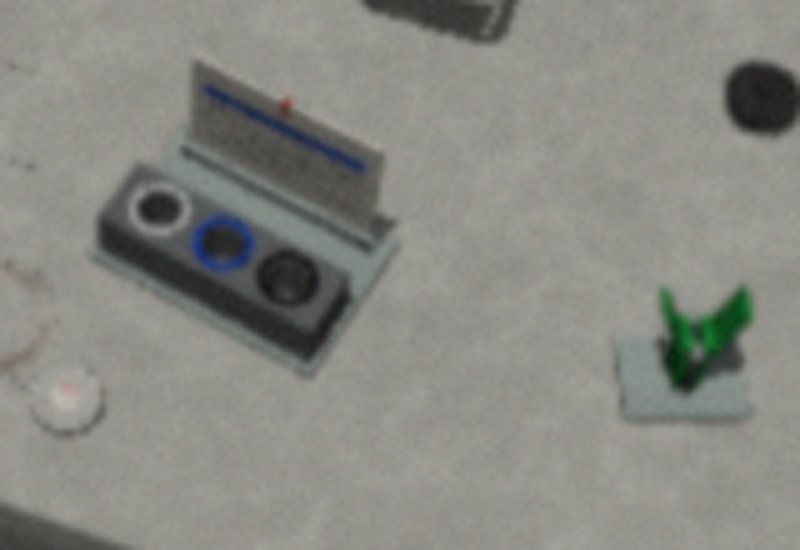

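View pics/t2.png

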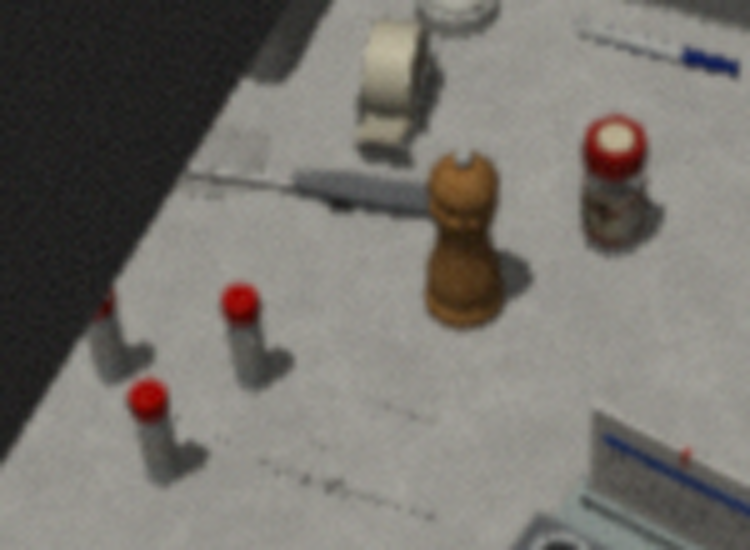

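Candidates for "the tube" (cap pixels, side / top):
- A: (307,243) / (209,219), about (0.484, 0.276), 0.56 m from the base
- B: (268,238) / (228,200), about (0.579, 0.252), 0.63 m
- C: (278,258) / partly hidden at (201,203), about (0.548, 0.346), 0.65 m
- The spice jar at top (302,170) is not a tube.

I choose A, and the crops above confirm it. The blue ring is the middle hole, at side crop 1 (432,346) and top crop 1 (223,243). Next I'll measure accurately.

```bash
python3 - <<'E'
from h import *
S=pickle.load(open("side0.pkl","rb"));T=pickle.load(open("top0.pkl","rb"))
print("tube tri",tri(S,(306.88,243.01),T,(209.14,219.41)))
# blue ring
for s,n,box in ((S,"S",(290,185,330,220)),(T,"T",(290,245,320,270))):
    h=cv2.cvtColor(s["frame"],cv2.COLOR_RGB2HSV); m=cv2.inRange(h,np.array((105,120,50)),np.array((130,255,255)))
    x0,y0,x1,y1=box; mm=np.zeros_like(m); mm[y0:y1,x0:x1]=m[y0:y1,x0:x1]
    n_,l,st,c=cv2.connectedComponentsWithStats(mm); 
    for i in range(1,n_): print(n,"blue",st[i])
    cs=np.vstack(cv2.findContours(mm,cv2.RETR_EXTERNAL,cv2.CHAIN_APPROX_NONE)[0]) 
    e=cv2.fitEllipse(cv2.convexHull(cs)) ; print(n,e,onz(s,e[0],.052))
# by-hand points from crops (scale 5)
f=lambda x,y,ox,oy:((x+.5)/5-.5+ox,(y+.5)/5-.5+oy)
hs=lambda x,y:f(x,y,225,130); ht=lambda x,y:f(x,y,260,210)
for nm,a,b in (("white",(415,378),(161,207)),("blue",(432,347),(223,243)),("black",(446,316),(289,277))):
    print(nm,onz(S,hs(*a),.051).round(4),onz(T,ht(*b),.051).round(4))
print("card ends top(z .12) T",onz(T,ht(194,60),.12).round(4),onz(T,ht(383,152),.12).round(4),"S",onz(S,hs(284,276),.12).round(4),onz(S,hs(340,203),.12).round(4))
print("stripe T",onz(T,ht(287,102),.12).round(4),"S",onz(S,hs(316,238),.12).round(4))
print("base T",[onz(T,ht(*p),.008).round(4) for p in ((93,255),(308,374),(398,240))])
print("lever tops T",onz(T,ht(666,288),.098).round(4),onz(T,ht(746,288),.098).round(4),"S",onz(S,hs(372,114),.098).round(4),onz(S,hs(393,134),.098).round(4))
print("stand base T",[onz(T,ht(*p),.008).round(4) for p in ((615,338),(622,417),(750,417))])
print("S stand",[onz(S,hs(*p),.008).round(4) for p in ((362,262),(435,243))])
E
```

```text
tube tri (array([0.48315758, 0.27660754, 0.08823912]), np.float64(0.0009545903047136599))
S blue [305 196  13   6  37]
S ((311.1286315917969, 198.78024291992188), (5.819203853607178, 12.330222129821777), 87.23411560058594) [ 0.47371264 -0.06392199  0.052     ]
T blue [298 253  13  11  59]
T ((304.1392517089844, 258.22296142578125), (10.456501007080078, 12.03266716003418), 84.55404663085938) [ 0.47565495 -0.06081145  0.052     ]
white [ 0.4841 -0.0183  0.051 ] [ 0.4877 -0.0141  0.051 ]
blue [ 0.4741 -0.0645  0.051 ] [ 0.4764 -0.0608  0.051 ]
black [ 0.4654 -0.1133  0.051 ] [ 0.4676 -0.1084  0.051 ]
card ends top(z .12) T [ 0.5584 -0.0099  0.12  ] [ 0.5339 -0.1443  0.12  ] S [ 0.5623 -0.0103  0.12  ] [ 0.5342 -0.1336  0.12  ]
stripe T [ 0.5485 -0.0761  0.12  ] S [ 0.5465 -0.0721  0.12  ]
base T [array([0.4623, 0.0241, 0.008 ]), array([ 0.4291, -0.1363,  0.008 ]), array([ 0.5448, -0.1601,  0.008 ])]
lever tops T [ 0.5147 -0.3323  0.098 ] [ 0.532  -0.3777  0.098 ] S [ 0.5207 -0.3795  0.098 ] [ 0.5043 -0.3344  0.098 ]
stand base T [array([ 0.5239, -0.3122,  0.008 ]), array([ 0.4704, -0.3304,  0.008 ]), array([ 0.499 , -0.4054,  0.008 ])]
S stand [array([ 0.5257, -0.3093,  0.008 ]), array([ 0.4727, -0.3487,  0.008 ])]
```

```bash
python3 - <<'E'
from h import *
S=pickle.load(open("side0.pkl","rb"));T=pickle.load(open("top0.pkl","rb"))
crop(S,280,142,56,46,14,"pics/s3.png"); crop(T,378,258,44,40,14,"pics/t3.png")
E
```

```text
(no output)
```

View pics/s3.png

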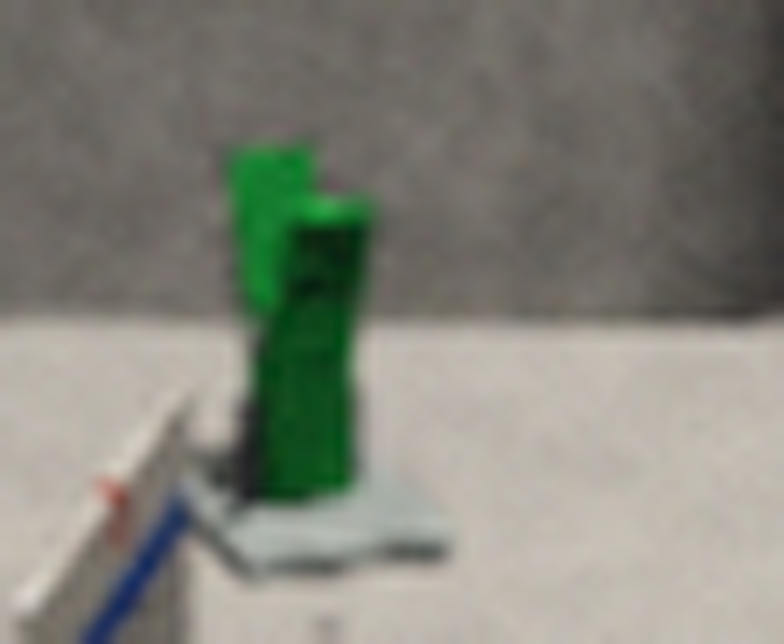

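View pics/t3.png

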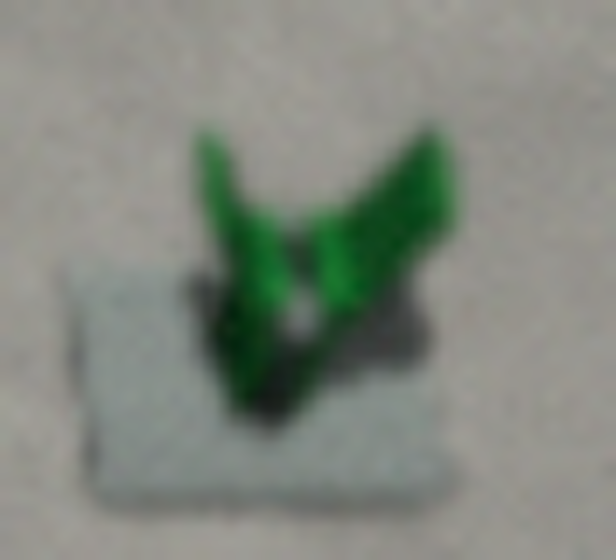

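```bash
cat > chk.py <<'E'
from h import *
S=pickle.load(open("side0.pkl","rb"));T=pickle.load(open("top0.pkl","rb"))
c=np.array([.512,-.358]);yaw=np.radians(20)
ex=np.array([np.cos(yaw),np.sin(yaw)]);ey=np.array([-ex[1],ex[0]])
P=[]
for x in(-.03,.03):
    for y in(-.04,.04): P.append([*(c+x*ex+y*ey),.008])
for x in(-.012,.012):
    for y in(-.0275,.0275): P.append([*(c+x*ex+y*ey),.098])
    for y in(-.014,.014): P.append([*(c+x*ex+y*ey),.058])
# card & ring
b=np.array([.4747,-.0623]);ry=np.radians(-11.6);rx=np.array([np.cos(ry),np.sin(ry)]);rr=np.array([-rx[1],rx[0]])
for y in(-.07,0,.07):P.append([*(b+.075*rx+y*rr),.12])
for y in(-.048,0,.048):P.append([*(b+y*rr),.052])
for y in(-.08,.08):
    for x in(-.025,.025):P.append([*(b+x*rx+y*rr),.05])
for s,n,(x0,y0,w,h) in((S,"S",(275,142,70,80)),(T,"T",(292,218,130,85))):
    k=8 if n=="S" else 6
    im=cv2.resize(s["frame"][y0:y0+h,x0:x0+w,::-1],None,fx=k,fy=k,interpolation=cv2.INTER_CUBIC)
    for u,v in proj(s,P):
        cv2.circle(im,(int((u-x0+.5)*k),int((v-y0+.5)*k)),2,(0,255,255),-1)
    cv2.imwrite(f"pics/chk{n}.png",im)
E
python3 chk.py
```

```text
(no output)
```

View pics/chkS.png

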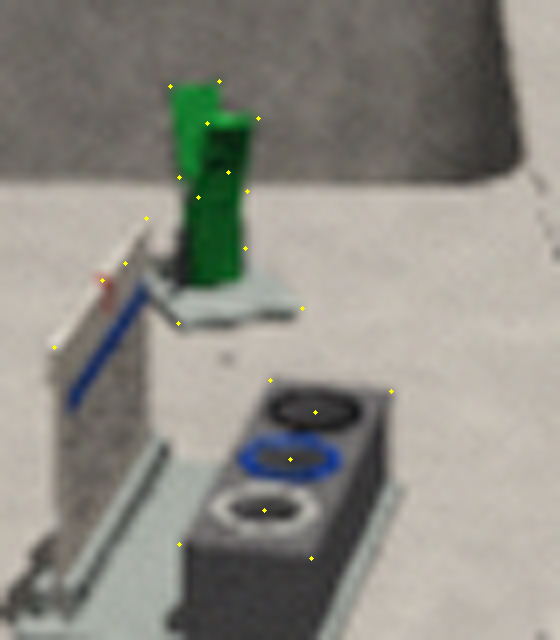

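View pics/chkT.png

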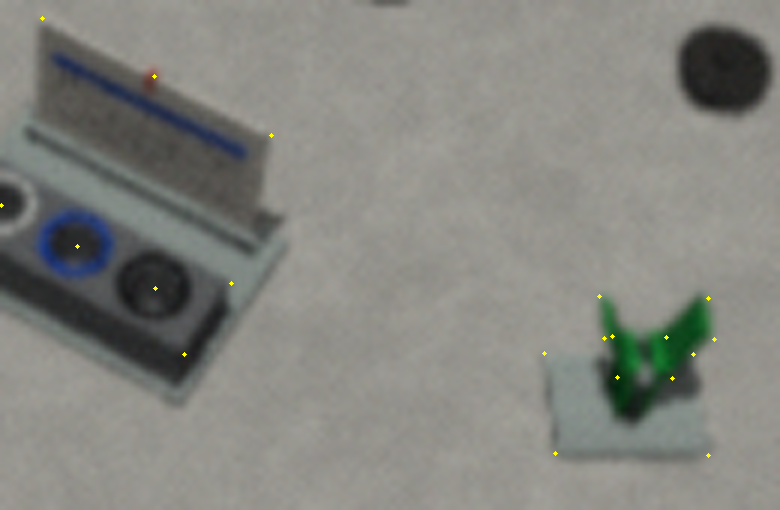

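```bash
cat >> h.py <<'E'
def down(a):
    a=np.radians(a); x=np.array([0,0,-1.]);y=np.array([np.cos(a),np.sin(a),0]);return R.from_matrix(np.c_[x,y,np.cross(x,y)]).as_rotvec()
E
python3 - <<'E'
from rig import manip
from h import *
o=manip.observe(); print(R.from_rotvec(o["eef_rot"]).as_matrix().round(2))
for nm,p,a in (("tube",(.4835,.2765,.22),100),("rack",(.4747,-.0623,.25),80),("clip",(.512,-.358,.25),110),("card",(.5475,-.0765,.25),-11.6+0)):
    for d in (0,180,-180):
        q=manip.solve_ik(np.array(p),down(a+d)); print(nm,a+d,None if q is None else np.round(q,2))
manip.goto(np.array((.4835,.2765,.20)),down(100)); o=manip.observe(); print(o["time_s"],o["eef_pos"],o["joint_positions"].round(2))
s=manip.snapshot("side");pickle.dump(s,open("side1.pkl","wb")); crop(s,225,130,170,160,4,"pics/s4.png")
E
```

```text
[[-0.    0.35  0.94]
 [-0.    0.94 -0.35]
 [-1.   -0.    0.  ]]
tube 100 [-0.53  0.43 -0.12  2.01  0.08  0.71  1.04]
tube 280 [-1.09  0.51  0.68  2.04 -0.47  0.75 -1.51]
tube -80 [-1.09  0.51  0.68  2.04 -0.47  0.75 -1.51]
rack 80 [-0.15  0.3   0.21  2.15 -0.1   0.69  1.52]
rack 260 [-0.73  0.49  1.08  2.18 -0.6   0.81 -1.  ]
rack -100 [-0.73  0.49  1.08  2.18 -0.6   0.81 -1.  ]
clip 110 [ 0.89  0.52 -0.55  1.81  0.34  0.9   2.1 ]
clip 290 [-0.03  0.61  0.88  1.87 -0.58  0.94 -0.1 ]
clip -70 [-0.03  0.61  0.88  1.87 -0.58  0.94 -0.1 ]
card -11.6 [-0.31  0.42  0.49  2.01 -0.28  0.77  0.14]
card 168.4 [ 0.76  0.6  -1.1   1.95  0.65  1.    2.3 ]
card -191.6 [ 0.76  0.6  -1.1   1.95  0.65  1.    2.3 ]
1.8083 [0.48337605 0.27770734 0.20010682] [-0.53  0.46 -0.13  2.03  0.09  0.66  1.03]
```

View pics/s4.png

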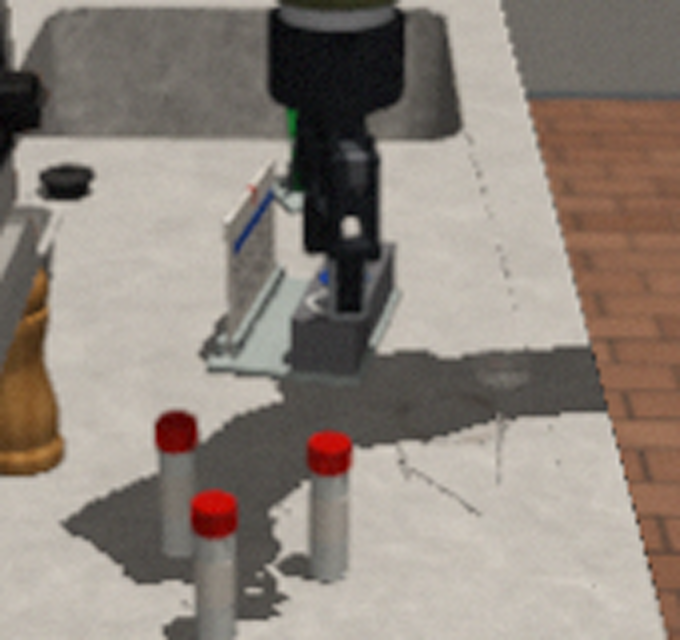

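Crop s4: the gripper hangs over tube A (cap at crop (329,452)) and the other tubes are clear. I'll descend and grip.

```bash
python3 - <<'E'
from rig import manip
from h import *
s=pickle.load(open("side1.pkl","rb")); u=proj(s,[[.4834,.2777,.186],[.4835,.2766,.095]]); print((u-[225,130])*4)
r=manip.movel(np.array((.4835,.2765,.079)),feed=.12,until_force=6); print("contact",r)
o=manip.observe();print(o["eef_pos"],o["wrist_force"])
manip.clamp(25); o=manip.observe();print(o["time_s"],o["width"],o["wrist_force"])
manip.movel(np.array((.4835,.2765,.20)),feed=.15); o=manip.observe();print(o["time_s"],o["width"],o["eef_pos"])
s=manip.snapshot("side"); crop(s,225,130,170,160,4,"pics/s5.png")
E
```

```text
[[328.31533939 305.54883381]
 [326.39509577 441.82277747]]
contact False
[0.48378831 0.27672199 0.07955214] [-0.20061792  0.40447722 -0.77768327]
3.6 0.2938540075225555 [-0.49762317 -0.25984206  4.10524133]
4.5583 0.2972543416867544 [0.48307691 0.27617666 0.19922865]
```

View pics/s5.png

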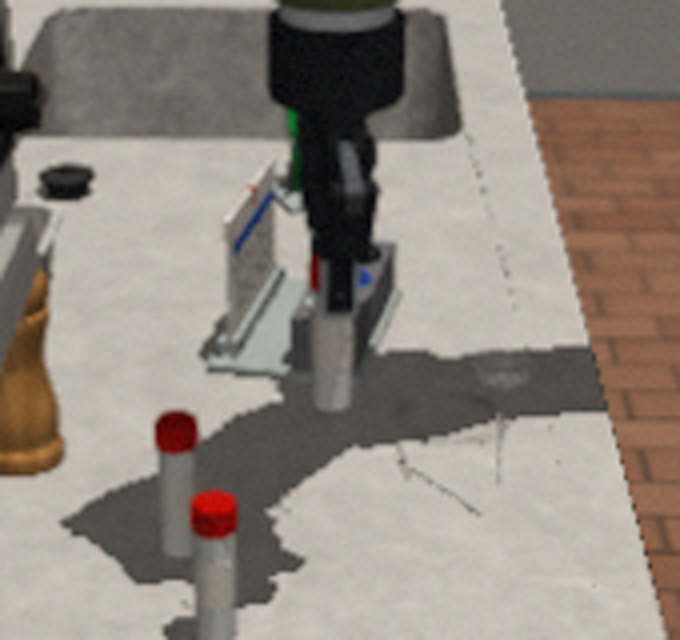

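Crop s5: tube A is gripped and upright, with its bottom at crop (333,405), and it sits slightly off the finger centre. I'll carry it over the blue hole and measure it in hand.

```bash
python3 - <<'E'
from rig import manip
from h import *
manip.goto(np.array((.4747,-.0623,.20)),down(80))
manip.movel(np.array((.4747,-.0623,.16)),feed=.12)
o=manip.observe();print(o["time_s"],o["width"],o["eef_pos"])
for n,(x0,y0,w,h) in(("side",(270,120,75,105)),("top",(270,210,100,80))):
    s=manip.snapshot(n);pickle.dump(s,open(n+"2.pkl","wb")); crop(s,x0,y0,w,h,6 if n=="side" else 7,f"pics/{n}2.png")
E
```

```text
6.375 0.29268254922350334 [ 0.47486016 -0.06152178  0.15991279]
```

View pics/side2.png

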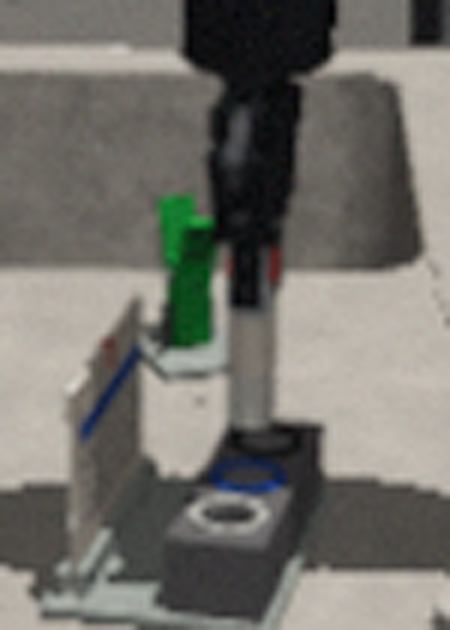

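View pics/top2.png

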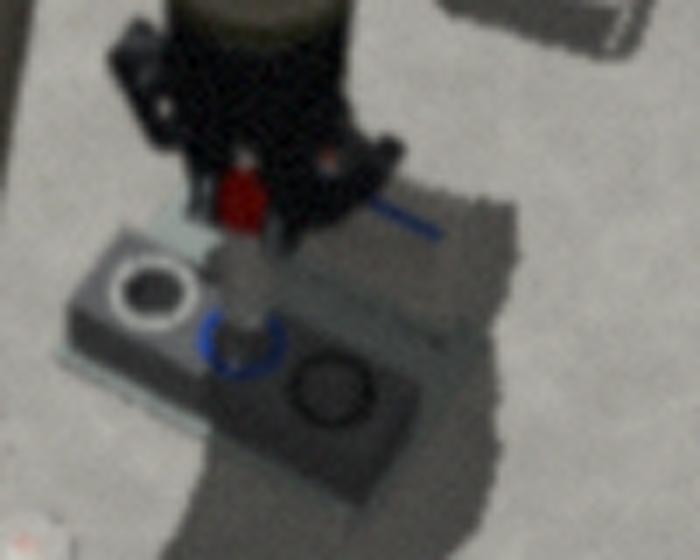

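```bash
python3 - <<'E'
from h import *
S=pickle.load(open("side2.pkl","rb"));T=pickle.load(open("top2.pkl","rb"))
for s,n,rows,(c0,c1) in((S,"S",range(172,192,2),(300,325)),(T,"T",range(246,258,2),(292,318))):
    g=cv2.cvtColor(s["frame"],cv2.COLOR_RGB2GRAY)
    for r in rows: print(n,r,g[r,c0:c1])
eS=(311.13,198.78);eT=(304.14,258.22)
for s,e,n in((S,eS,"S"),(T,eT,"T")):
    b=onz(s,e,.052); print(n,b, "axis px at z .0805,.10,.12,.14:",proj(s,[[b[0],b[1],z] for z in(.0805,.1,.12,.14)]).round(2).tolist())
    for d in((.003,0),(0,.003)): print(" jac 3mm",(proj(s,[[b[0]+d[0],b[1]+d[1],.1]])-proj(s,[[b[0],b[1],.1]])).round(2))
E
```

```text
S 172 [ 50  49  48  51  52 110 163 157 113  88  89  90  89  90  99 116 160 181
 183 184 184 184 184 181 180]
S 174 [ 47  46  54  56  59 106 161 155 115 103 110 116 115 110 105 116 160 181
 179 179 179 177 181 178 184]
S 176 [ 53  52  55  61  68 123 163 150 112 107 110 116 117 110 107 114 159 183
 183 179 182 179 180 184 181]
S 178 [133 132 143 154 163 172 169 151 110 105 114 114 118 111 101 115 163 182
 182 184 187 188 186 187 186]
S 180 [172 174 180 179 176 175 164 133 102 105 112 116 118 115 106 118 164 186
 187 186 183 188 190 188 191]
S 182 [108 100  92  91 113 142 153 132 106 104 110 116 117 112 101 131 172 185
 190 189 192 188 187 188 184]
S 184 [186 181 185 182 183 187 187 164 120 105 108 114 112 111 102 124 171 181
 181 181 183 185 184 186 189]
S 186 [184 183 166 151 170 185 184 161 117 108 110 113 112 110  96 123 171 189
 187 185 182 182 184 186 186]
S 188 [182 180 180 184 182 183 180 161 116 104 112 123 118 110  99 132 173 180
 180 182 182 181 180 182 185]
S 190 [182 185 186 183 181 184 184 153  98 102 113 130 123 110  91  69  76  92
 101 103 102 115 127 142 173]
T 246 [127
[... 356 characters left out ...]
152 120  95  93  79  72  75  75  77  78  69  65  66
  65  65  66  67  66  65  68  63]
T 254 [ 84  84  97 132 147 126 100  91  81  71  75  75  81  77  76  70  55  48
  55  60  63  67  68  68  67  65]
T 256 [151 149 131 114 101  95  87  70  54  50  49  59  69  77  76  57  39  31
  37  39  44  49  56  60  66  66]
S [ 0.47370839 -0.06392399  0.052     ] axis px at z .0805,.10,.12,.14: [[311.27, 190.37], [311.36, 184.53], [311.46, 178.47], [311.55, 172.35]]
 jac 3mm [[-0.98 -0.01]]
 jac 3mm [[-0.    0.37]]
T [ 0.47566621 -0.06080995  0.052     ] axis px at z .0805,.10,.12,.14: [[304.35, 253.49], [304.5, 250.17], [304.66, 246.69], [304.82, 243.14]]
 jac 3mm [[ 0.32 -0.76]]
 jac 3mm [[-0.91 -0.29]]
```

In the side view the tube axis is within 0.3 px of the hole axis (311.45 against 311.36), and in the top view within about 0.5 px. I'll insert.

```bash
python3 - <<'E'
from rig import manip
from h import *
o=manip.observe();p=o["eef_pos"];print(p)
r=manip.movel(np.array((.4747,-.0623,.0935)),feed=.06,until_force=8); o=manip.observe();print(r,o["time_s"],o["eef_pos"],o["wrist_force"],o["width"])
E
```

```text
[ 0.47519636 -0.06190863  0.16057093]
False 7.7333 [ 0.47478027 -0.0623207   0.09377226] [-0.39613025 -0.10265012 -0.47594527] 0.2942494785445843
```

```bash
python3 - <<'E'
from rig import manip
from h import *
manip.ungrasp(); manip.hold(.2)
manip.movel(np.array((.4747,-.0623,.22)),feed=.15)
o=manip.observe();print(o["time_s"],o["eef_pos"],o["width"])
manip.goto(np.array((.512,-.358,.20)),down(-70))
o=manip.observe();print(o["time_s"],o["eef_pos"],o["joint_positions"].round(2))
for n,(x0,y0,w,h) in(("side",(265,120,85,105)),("top",(280,200,140,105))):
    s=manip.snapshot(n);pickle.dump(s,open(n+"3.pkl","wb")); crop(s,x0,y0,w,h,5.5,f"pics/{n}3.png")
E
```

```text
9.5417 [ 0.4742789  -0.06226833  0.21942379] 1.0030475103226368
10.925 [ 0.51203088 -0.35703684  0.19936012] [ 0.09  0.62  0.68  1.91 -0.53  0.8  -0.17]
```

View pics/side3.png

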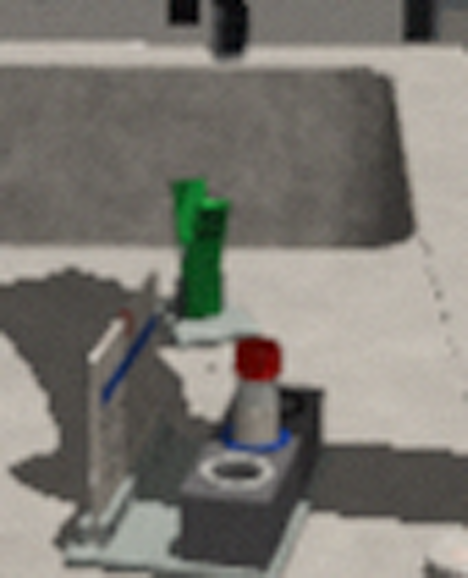

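View pics/top3.png

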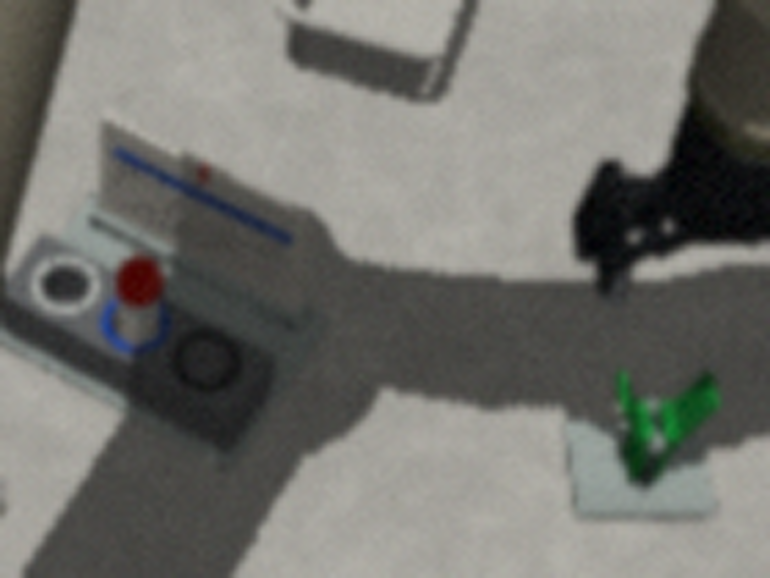

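The tube is upright and fully down inside the blue ring (side crop (258,400), top crop (138,300)). The clip has not moved. I'll descend on it.

```bash
python3 - <<'E'
from rig import manip
from h import *
P=np.array((.5125,-.358,.074))
r=manip.movel(P,feed=.1,until_force=6); o=manip.observe();print(r,o["time_s"],o["eef_pos"],o["wrist_force"])
for n,(x0,y0,w,h) in(("side",(265,120,85,105)),("top",(350,210,100,105))):
    s=manip.snapshot(n);pickle.dump(s,open(n+"4.pkl","wb")); crop(s,x0,y0,w,h,5.5,f"pics/{n}4.png")
E
```

```text
False 12.4333 [ 0.51275353 -0.35824608  0.07460929] [ 0.0826803  -0.82086305 -0.46431706]
```

View pics/side4.png

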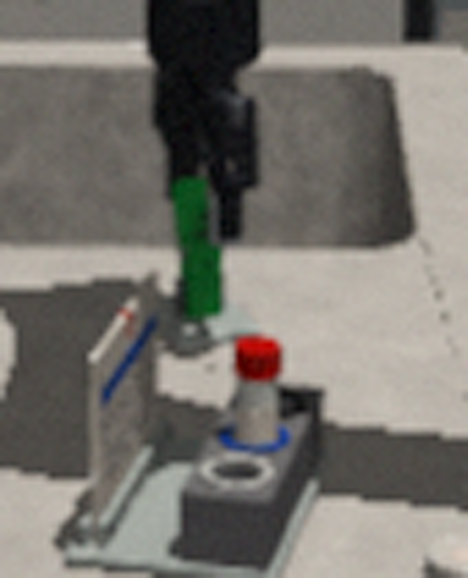

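View pics/top4.png

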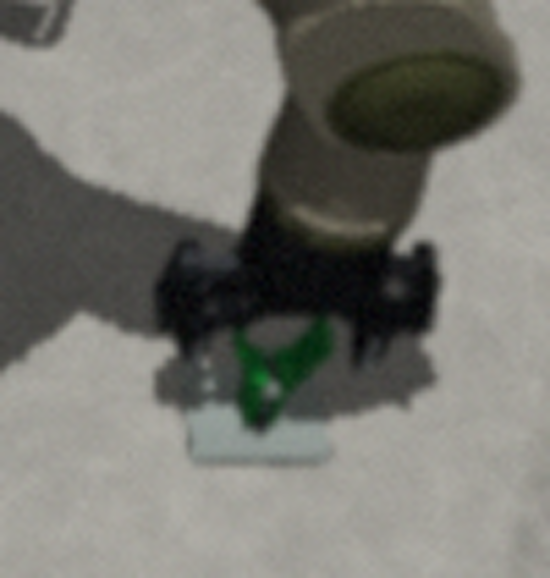

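Top crop: finger tips at (195,350) and (370,360) straddle the lever tops at (240,335) and (322,335), centred to about 1 crop px. Clamping now.

```bash
python3 - <<'E'
from rig import manip
from h import *
manip.clamp(23); manip.hold(.2); o=manip.observe();print(o["time_s"],o["eef_pos"],o["wrist_force"],o["width"],o["width"]*.085)
for n,(x0,y0,w,h) in(("side",(265,120,85,105)),("top",(350,210,100,105))):
    s=manip.snapshot(n);pickle.dump(s,open(n+"5.pkl","wb")); crop(s,x0,y0,w,h,5.5,f"pics/{n}5.png")
E
```

```text
13.325 [ 0.512628   -0.3581793   0.07409625] [ 0.36950587 -0.43629677  2.96788855] 0.25422608157637727 0.021609216933992068
```

View pics/side5.png

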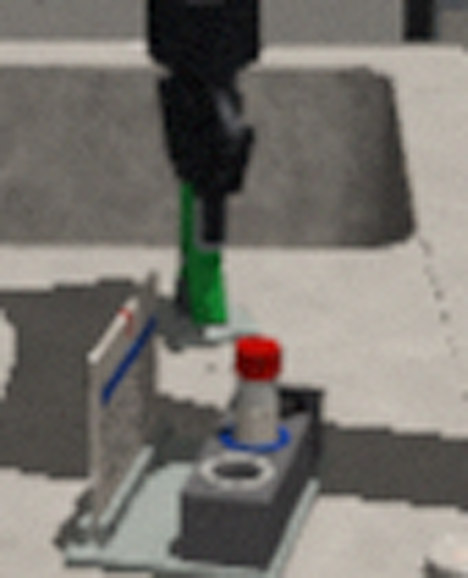

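View pics/top5.png

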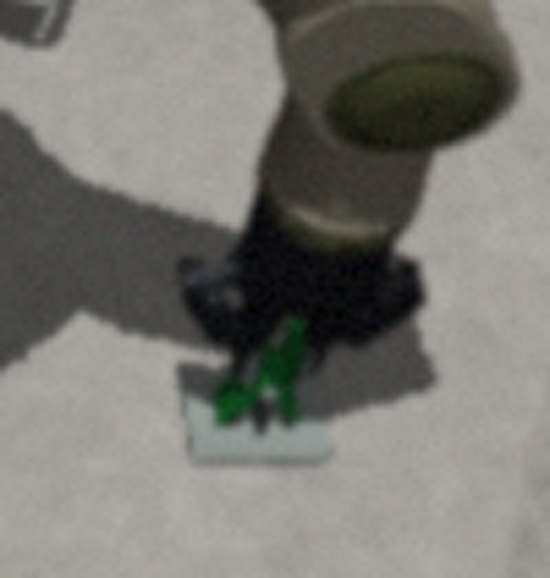

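Width reads 21.6 mm against the 23 mm expected for fully open (the 26 mm cap read 25). The top crop shows the jaws spread at (232,402) and (290,405). Lifting.

```bash
python3 - <<'E'
from rig import manip
from h import *
manip.movel(np.array((.5125,-.358,.21)),feed=.1); manip.hold(.3)
o=manip.observe();print(o["time_s"],o["eef_pos"],o["wrist_force"],o["width"])
for n,(x0,y0,w,h) in(("side",(265,90,85,105)),("top",(350,190,100,105))):
    s=manip.snapshot(n);pickle.dump(s,open(n+"6.pkl","wb")); crop(s,x0,y0,w,h,5.5,f"pics/{n}6.png")
for p in ((.5475,-.0765,.21),(.5475,-.0765,.165)):
    q=manip.solve_ik(np.array(p),down(-11.6));print(q.round(2))
E
```

```text
15.2333 [ 0.51243205 -0.35797197  0.20976707] [ 0.34467991  0.45449405 -0.40016564] 0.2576186700884322
[-0.28  0.47  0.46  2.05 -0.32  0.69  0.18]
[-0.25  0.54  0.41  2.09 -0.38  0.59  0.23]
```

View pics/side6.png

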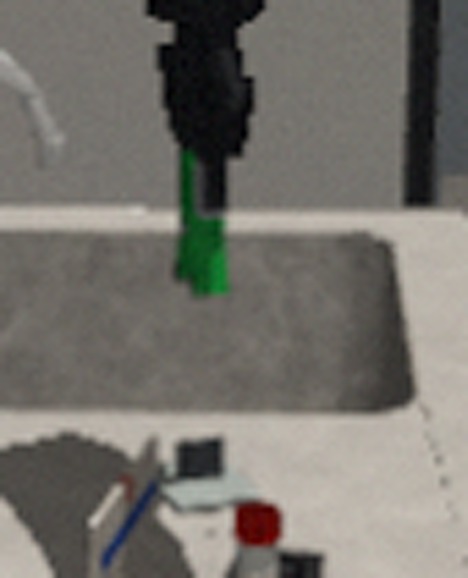

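View pics/top6.png

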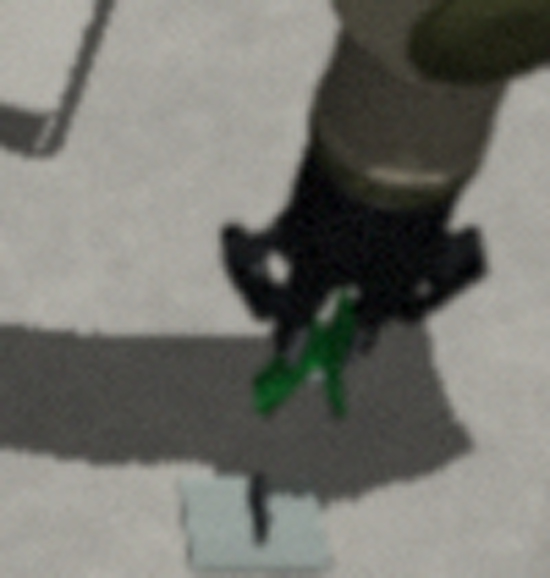

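Both crops show the clip off the stand, jaws apart (top crop tips at (268,400) and (340,410)) and level. I'll move it over the card.

```bash
python3 - <<'E'
from rig import manip
from h import *
manip.movel(np.array((.5125,-.358,.24)),feed=.1)
manip.goto(np.array((.5475,-.0765,.235)),down(-11.6))
o=manip.observe();print(o["time_s"],o["eef_pos"],o["wrist_force"],o["width"])
for n,(x0,y0,w,h) in(("side",(255,100,100,110)),("top",(270,170,110,100))):
    s=manip.snapshot(n);pickle.dump(s,open(n+"7.pkl","wb")); crop(s,x0,y0,w,h,5.5 if n=="top" else 5,f"pics/{n}7.png")
    for c,st in blobs(s,(50,130,40),(80,255,255))[0]: print(n,c,st)
    print(proj(s,[[.5475,-.0765,.12],[.5475,-.0765,.1675],[.5475+.0167,-.0765-.0034,.1695],[.5475-.0167,-.0765+.0034,.1695]]).round(1).tolist())
E
```

```text
16.875 [ 0.54753192 -0.07827407  0.23507922] [ 0.35793305 -0.97318787 -0.73927651] 0.2544255891655098
side [287.89 147.39] [281 132  15  30 148]
[[287.5, 176.7], [287.4, 162.2], [282.0, 161.1], [292.9, 162.0]]
top [425.33 148.92] [422 144   8  10  51]
top [415.19 180.41] [406 167  20  20 165]
top [322.41 208.12] [321 203   4  10  17]
top [315.79 220.43] [313 216   7  10  53]
[[317.0, 230.3], [317.7, 221.5], [320.5, 217.4], [314.9, 224.9]]
```

View pics/side7.png

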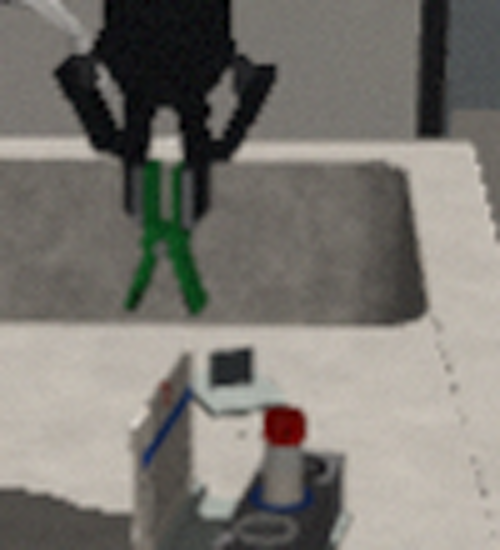

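View pics/top7.png

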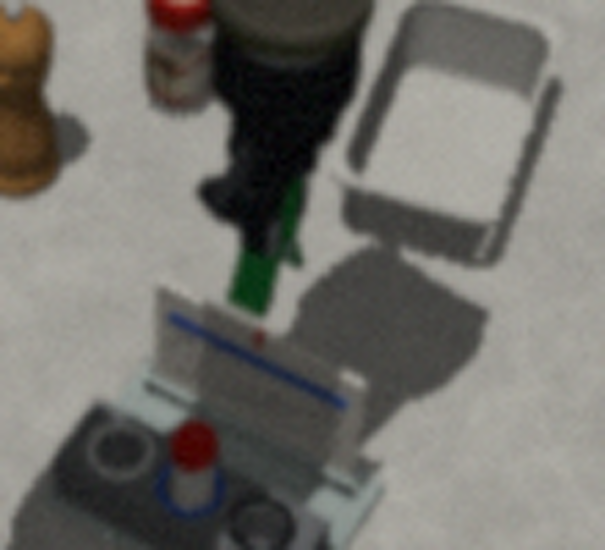

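The clip is level and wide open. In the side crop the tips are at (133,305) and (198,305), midpoint 165, right over the red stripe at (166,388). Their row matches the predicted tip height, so the origin is about 68 mm below the TCP. I'll descend straight down.

```bash
python3 - <<'E'
from rig import manip
from h import *
r=manip.movel(np.array((.5475,-.0765,.166)),feed=.06,until_force=3)
manip.hold(.5)
o=manip.observe();print(r,o["time_s"],o["eef_pos"],o["wrist_force"],o["width"],np.abs(o["qvel"]).max())
for n,(x0,y0,w,h) in(("side",(255,110,100,110)),("top",(270,170,110,100))):
    s=manip.snapshot(n);pickle.dump(s,open(n+"8.pkl","wb")); crop(s,x0,y0,w,h,5.5 if n=="top" else 5,f"pics/{n}8.png")
    cv2.imwrite(f"pics/{n}8full.png",s["frame"][:,:,::-1])
E
```

```text
False 18.775 [ 0.54749837 -0.07647768  0.16601383] [-0.38598006 -0.2371959  -0.98492932] 0.256954802266159 0.0024119722849687835
```

View pics/side8.png

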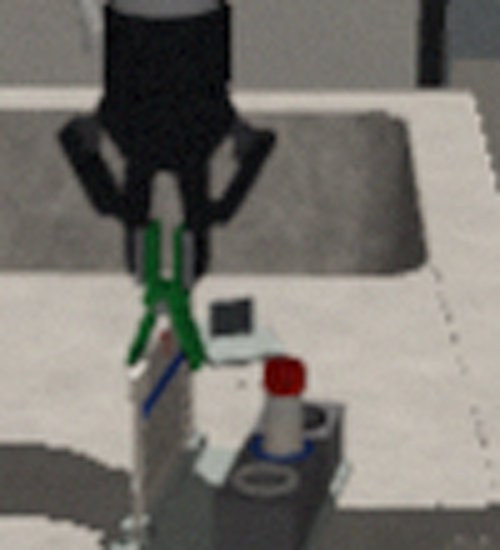

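View pics/top8.png

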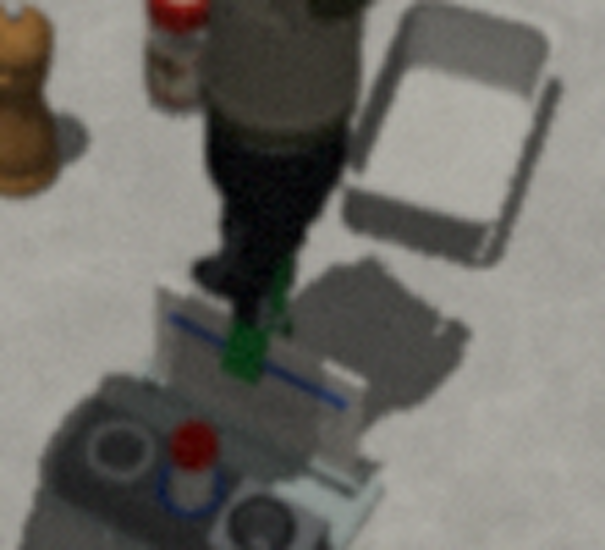

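View pics/side8full.png

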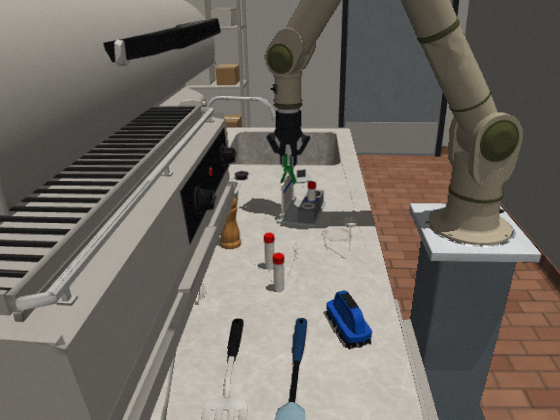

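The jaws straddle the card's top edge, one each side (side crop tips at (135,362) and (198,362), edge between them at about x=165). There is no contact force, the tube is still in the blue hole and the bystanders have not moved. Handing in.

```bash
python3 - <<'E'
from rig import manip
from h import *
for n in ("side","top"):
    a=pickle.load(open(n+"8.pkl","rb"))
    print(n,(proj(a,[[.5475,-.0765,.12],[.5475-.0185,-.0727,.1]])).round(1).tolist())
print(manip.job_done()); o=manip.observe();print(o["time_s"],o["width"],o["wrist_force"])
E
```

```text
side [[287.5, 176.7], [293.5, 183.2]]
top [[317.0, 230.3], [313.7, 238.0]]
the job is handed in; nothing more can be done
None
the job is handed in; nothing more can be done
```

The job is done and handed in at about 19 s of the 64 s allowed. No verdict was reported.

- **Tube:** I took the red-capped tube nearest the base, at about (0.483, 0.277), and lowered it into the middle, blue-collared hole. It went down to full depth with no contact force and I let go. The pictures afterwards show it upright and fully down inside the blue ring.
- **Clip:** I squeezed it at 23 N to a reading of 21.6 mm (about 23 mm is fully open) and lifted it off the stand. I then lowered it over the red stripe at the middle of the card's top edge.
- **Last checks:** Both pictures show one jaw on each side of the card, centred to within about 2 mm. The wrist force stayed around 1 N, and the arm was still.
- **Clip depth:** I estimate the clip's origin is about 22 mm below the card edge. That comes from the gripper height and where the tips appeared in the picture, not a direct measurement.
- **Bystanders:** By eye in the last pictures, none had moved; I did not measure them.
- **Failed or disagreeing checks:** None failed. The two cameras disagreed by 2–4 mm on absolute positions, which is roughly their stated calibration. I allowed for it by checking the tube against the hole in the same pictures.

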